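Stop the carafe with the big cork ball from the sprung-flap caddy

ROBOT

A 6-joint arm with a two-finger parallel gripper is mounted at the origin on the work surface. World frame = base frame: x ahead of the robot, y to its left, z up, the work surface at z = 0. Lengths are in m, angles in rad, forces in N, time in s.
With the tool pointing down it reaches from about 0.375 to 0.9 m from the base axis. Payload 3.1 kg.
Tool frame: the origin (TCP) lies midway between the tips of the shut fingers; the grasp point (between the pads) lies 19 mm behind it (manip.grasp_offset is the distance from the TCP to the grasp point, in m); z points along the fingers, y is the line along which they close (so a half turn about z gives the same grasp; the last joint's range is limited). The gripper opens to 85 mm and grips with 20 to 120 N. Pads are 22 mm wide; open, the fingers measure 114 mm over their backs; the gripper's body (76 mm by 85 mm) begins 54 mm behind the grasp point. The pads swing forward as they close: fully open they stand 13 mm farther back than shut.
Start: joints at [1.077, 0.527, 1.433, -0, 1.181, -0.178], TCP at [0.193, 0.594, 0.231] pointing down, gripper open.
Joint ranges: [-3.08, 3.08], [-0.75, 2.2], [0.22, 2.44], [-1.43, 4.57], [0, 2.65], [-2.85, 2.85]. Speed limits (rad/s): [2.79, 2.79, 3.14, 3.14, 3.14, 3.14].

INTERFACE

Orientations are given as a unit quaternion [x, y, z, w].
In Python, from station import sensors, cams, order, manip gives the robot as it stands.
- The arm moves only by the tool move_arm, never from a script. Its argument "targets" is a list of rows, each an object of numbers: "dx", "dy", "dz": the shift along the world's x, y, z normalised to -1 to 1, where 1 is 25 mm; "rx", "ry", "rz": the turn, a rotation vector about the world's x, y, z normalised to -1 to 1, where 1 is 30 degrees. A call has exactly 10 rows; each row shifts and turns the commanded pose from where the row before left it; what a row does not reach is not made up. A row lasts 1/8 s, in which the tool goes at most 62.5 mm and 10.7 degrees, less where a joint would pass 70% of its speed; a pose out of reach is approached as far as the arm can. A call with a number of a shift or a turn outside -1 to 1 is refused whole. A call with a gripper value outside its range is refused whole. "claw" is the opening in per cent of the stroke, from 0 (shut) to 100 (fully open), set as the call begins (left out, the last holds). The fingers move at their own pace and stop on an object; "newtons" is the grip in N (left out, the last holds). Time passes only in rows, so rows that do not move let the fingers close, or fill a call up. It gives the time, the measured TCP pose, the force, the opening and the grip force at its end, in the units of the state.
- sensors.sense(): the state, without advancing time (a new reading comes with each control period).
- cams.snapshot(name): name is "scene" or "top" or "wrist"; returns the picture (420x560x3 uint8, red, green, blue); there is no depth.
- cams.camera_model(name): a dict with "fx", "fy", "cx", "cy" (pixels), "extrinsics" (4x4, takes a point from world to camera coordinates). Camera axes: x right, y down, z forward; pixel columns grow to the right and rows downward; lengths in m; the calibration is good to about 2 mm. A picture is of the moment at which its call begins: read the wrist's pose just before it. camera_model takes no time and is no camera call; for the wrist camera it gives the pose at the moment of the call.
- order.sign_off(): hands the job in; it is judged then, once.
The state is a dict: "t": time; "q": joint angles; "qd": joint speeds; "tau": joint torques, N m; "tcp_pos": TCP position; "tool_rot": TCP orientation; "force": force on the tool from outside, world axes, zero at the start; "ft_torque": the same for the moment, N m; "finger_gap": opening from 0.0 (shut) to 1.0 (fully open); "gripper_force": force on a finger pad.
Only numpy, scipy, OpenCV 4.12 (cv2) and the standard library are available. Lean on these libraries where they do the work, as an engineer would, in place of code of your own. Each camera call takes 0.05 s, during which the arm holds its last target. There are 200 camera calls.

TASK

Close the glass carafe that stands on the serving tray with the bigger of the two cork balls from the wooden caddy. Swing the caddy's sprung steel flap back towards the robot, hold it open with the back of the fingers while they reach behind it for the ball, then set the ball on the carafe's mouth so that it rests there by itself. The carafe must stay standing about where it is on the tray, and the flap must be left closed.

Things in the scene. Friction and masses are not known exactly. Their poses are not given: they have to be found in the camera images.
- ball_center (a point): Centre of the bigger cork ball, 48 mm in diameter, about 22 g, loose in one of the caddy's two seats (left or right: it varies), 43 mm above the counter; its axes mean nothing. The other seat, 96 mm away along the caddy's y, holds a 32 mm cork ball, too small for the carafe. Flap leaning on the fingers, the held ball can be lifted straight up: the flap gives way and then shuts by itself.
- mouth (a point): Centre of the mouth, at rim height, of the clear glass carafe on the flat aluminium tray; z up. Carafe 185 mm tall, loose, 0.45 kg; rim 191 mm above the counter, 41 mm wide outside, 34 inside; body 88 mm wide. Ball seated: its centre 17 mm above this point. Two wine glasses (145 mm tall) share the tray (edge 16 mm high); two like carafes on the bare counter farther off are not meant.
- caddy: Fixed wooden caddy, 145 (x) by 236 mm (y); origin: centre of its underside. x points from the hinge side (near the robot) to the open side, z up. Base 10 mm thick; walls 46 mm high at the hinge, 30 at the ends, 22 at the far side (inner face x = 64). Seats: 36 mm blocks, tops at z = 22, at x = -16, y = +-48. From x = 5 to 64 it is open above; fingers fit astride the ball from there to the seat.
- flap (a joint): Angle (rad) of the caddy's steel flap, 206 mm along y, 66 mm deep, 3 mm thick. Hinge along the caddy's y at x = -55, z = 46 mm. 0: closed, leaning 50 degrees from upright over both balls, free edge at x = -4, z = 88, blocking a hand from above. Grows as the edge swings up and back to the robot (at most 1.4), as when fingers behind it move towards -x. A spring shuts it, 1 to 4 N at the edge.
Not all that is in view belongs to the job. Leave any blue or turquoise look-alike of the part that bears ball_center alone. What is shaped like the part that bears mouth but pink is not meant.

How it is judged:
By the outcome, as a careful person would: the job done as asked, in the order asked, and still so for the second after the job is handed in, with the robot touching nothing.
It also fails if it takes over 43 s, if anything falls off the work surface, if the arm or the gripper's body presses on something with over 40 N, if the wrist force passes 120 N, or if a joint passes its speed limit or range.

## Working session

There is one attempt and no reset: what is moved stays moved. The work goes in short steps, Python scripts to look and compute and a tool call to move; the robot and the scene stay as the last step left them, time stands still between calls to the robot, and variables do not carry over. Pictures are saved under pics/ and viewed, at most 10 in all, crops included, and the job is handed in when it is done.

Besides the shell and the picture viewer there is one more tool, called after ">>>" as name(argument=value, ...) on one line, values as JSON. move_arm: Moves the arm, as the interface text tells. Scaled input: -1 to 1 covers 25 mm each way for a shift and 30 degrees each way for a turn. Its arguments: {"type":"object","properties":{"targets":{"type":"array"},"claw":{"type":"number"},"newtons":{"type":"number"}},"required":["targets"]}

```bash
mkdir -p pics; ls
python3 - <<'E'
from station import sensors,cams
import cv2,numpy as np
s=sensors.sense();print({k:np.round(v,3) for k,v in s.items()})
for n in ("scene","top"):
    im=cams.snapshot(n);cv2.imwrite(f"pics/{n}0.png",im[:,:,::-1])
    m=cams.camera_model(n);print(n,{k:np.round(v,3) for k,v in m.items()})
E
```

```text
pics
{'t': np.float64(0.0), 'q': array([ 1.077,  0.528,  1.434,  0.   ,  1.181, -0.179]), 'qd': array([ 0.002, -0.001,  0.   , -0.001,  0.   , -0.001]), 'tau': array([-1.0000e-03, -4.4235e+01, -1.7802e+01, -0.0000e+00,  8.0000e-03,
        0.0000e+00]), 'tcp_pos': array([0.193, 0.594, 0.23 ]), 'tool_rot': array([ 0.157,  0.988, -0.001, -0.   ]), 'force': array([-0.086, -0.006, -0.687]), 'ft_torque': array([-0.015, -0.005,  0.012]), 'gripper_force': np.float64(0.0), 'finger_gap': np.float64(1.005)}
scene {'fx': np.float64(422.896), 'fy': np.float64(422.896), 'cx': np.float64(283.884), 'cy': np.float64(207.429), 'extrinsics': array([[ 0.618,  0.786, -0.019, -0.341],
       [ 0.537, -0.44 , -0.72 , -0.155],
       [-0.574,  0.434, -0.694,  1.44 ],
       [ 0.   ,  0.   ,  0.   ,  1.   ]])}
top {'fx': np.float64(509.669), 'fy': np.float64(509.669), 'cx': np.float64(286.182), 'cy': np.float64(203.998), 'extrinsics': array([[-0.026, -1.   ,  0.004,  0.06 ],
       [-0.999,  0.026, -0.046,  0.481],
       [ 0.046, -0.005, -0.999,  1.223],
       [ 0.   ,  0.   ,  0.   ,  1.   ]])}
```

View pics/scene0.png

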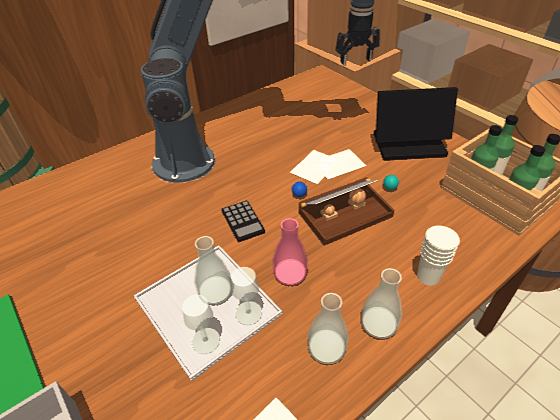

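View pics/top0.png

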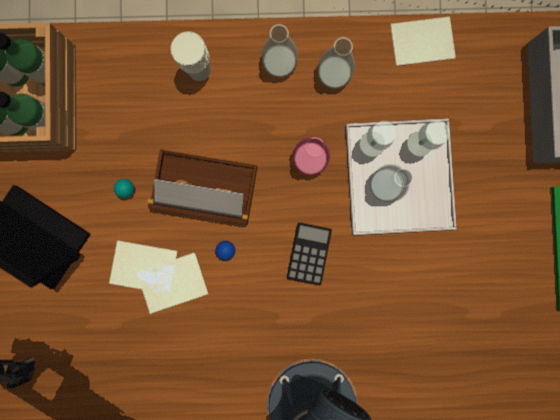

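Scene view: the candidates for the ball are cork balls at (330,211) and (358,198) in the caddy, blue at (299,190) and turquoise at (391,183), both of which are look-alikes to leave alone. The cork at (358,198) looks bigger. The candidates for the carafe are the one on the tray, rim at about (205,242), pink at (289,250), and bare-counter ones at (328,330) and (383,305). I choose the tray one. A close crop will check both choices.

Run:
```python
import cv2,numpy as np
a=cv2.imread("pics/scene0.png");b=cv2.imread("pics/top0.png")
r=lambda im,x,y,w,h,k:cv2.resize(im[y:y+h,x:x+w],None,fx=k,fy=k,interpolation=cv2.INTER_CUBIC)
c1=r(a,290,165,110,80,3.6) ; c2=r(b,145,145,120,80,3.3); c3=r(a,180,225,66,50,6); c4=r(b,360,150,66,50,6)
W=396
out=np.zeros((600,800,3),np.uint8)
for c,x,y in((c1,0,0),(c2,400,0),(c3,0,300),(c4,400,300)):out[y:y+c.shape[0],x:x+c.shape[1]]=c[:600-y,:800-x]
cv2.imwrite("pics/crops0.png",out)
```

```text
(no output)
```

View pics/crops0.png

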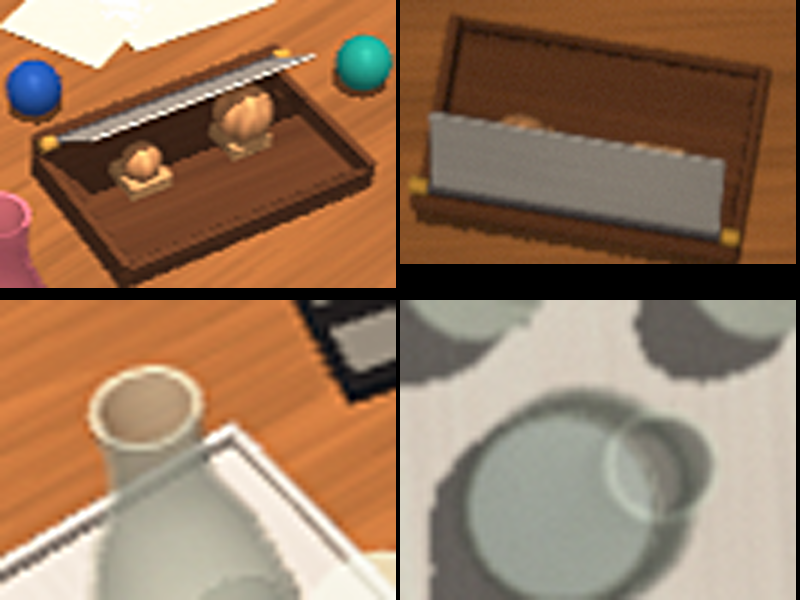

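The crop confirms it: the bigger cork ball is at scene (358,197), in the left (+y) seat, with the small one at (329,209). The tray carafe's rim centre is at scene (204,243) and top (403,177.5).

```bash
cat > h.py <<'E'
import numpy as np
from station import cams
def ray(m,u,v):
    E=np.array(m["extrinsics"]);R,t=E[:3,:3],E[:3,3]
    d=R.T@np.array([(u-m["cx"])/m["fx"],(v-m["cy"])/m["fy"],1]);return -R.T@t,d/np.linalg.norm(d)
def plane(m,u,v,z):
    o,d=ray(m,u,v);return o+d*(z-o[2])/d[2]
def tri(rs):
    A=sum(np.eye(3)-np.outer(d,d) for o,d in rs);b=sum((np.eye(3)-np.outer(d,d))@o for o,d in rs);return np.linalg.solve(A,b)
def proj(m,p):
    E=np.array(m["extrinsics"]);c=E[:3,:3]@p+E[:3,3];return m["fx"]*c[0]/c[2]+m["cx"],m["fy"]*c[1]/c[2]+m["cy"]
E
python3 - <<'E'
from h import *
np.set_printoptions(precision=4,suppress=True)
s=cams.camera_model("scene");t=cams.camera_model("top")
print("mouth",plane(s,204.0,243,.191),plane(t,403,177.4,.191),tri([ray(s,204,243),ray(t,403,177.4)]))
print("ball",plane(s,358,196.8,.043), "small",plane(s,329,209.5,.038))
T=lambda x,y,z:plane(t,145+(x-400)/3.3-.3,145+y/3.3-.3,z)
kl,kr=T(419,187,.046),T(730,237,.046);fl,fr=T(455,18,.03),T(768,68,.03)
print(kl,kr,fl,fr)
y=(kl-kr)[:2];y/=np.linalg.norm(y);y2=(fl-fr)[:2];print(np.linalg.norm((kl-kr)[:2]),np.linalg.norm(y2))
y=y+y2/np.linalg.norm(y2);y/=np.linalg.norm(y);x=np.array([y[1],-y[0]])
c1=(kl+kr)[:2]/2+.055*x;c2=(fl+fr)[:2]/2-.0725*x;print("centers",c1,c2,"xaxis",x,np.degrees(np.arctan2(x[1],x[0])))
c=(c1+c2)/2
print("ball from caddy",c-.016*x+.048*y)
# far-left corner scene crop
S=lambda a,b,z:plane(s,290+a/3.6-.3,165+b/3.6-.3,z)
print("scene knobs",S(47,144,.046),S(283,54,.046),"far right corner",S(125,268,.03),S(374,165,.03))
E
```

```text
mouth [ 0.5269 -0.1965  0.191 ] [ 0.5232 -0.195   0.191 ] [ 0.5236 -0.1955  0.1875]
ball [0.5288 0.2944 0.043 ] small [0.5109 0.1968 0.038 ]
[0.4953 0.3666 0.046 ] [0.454  0.1461 0.046 ] [0.6183 0.3431 0.03  ] [0.5761 0.1171 0.03  ]
0.22439253047074761 0.22989305420856704
centers [0.5287 0.2463] [0.5259 0.2434] xaxis [ 0.9829 -0.1839] -10.59945456788869
ball from caddy [0.5204 0.295 ]
scene knobs [0.4547 0.1462 0.046 ] [0.4964 0.3708 0.046 ] far right corner [0.5816 0.1159 0.03  ] [0.6249 0.3423 0.03  ]
```

>>> move_arm(targets=[{"dx": 0.7,"dy": -0.6,"rz": 0.05},{"dx": 0.7,"dy": -0.6,"rz": 0.05},{"dx": 0.7,"dy": -0.6,"rz": 0.05},{"dx": 0.7,"dy": -0.6,"rz": 0.05},{"dx": 0.7,"dy": -0.6,"rz": 0.05},{"dx": 0.7,"dy": -0.6},{"dx": 0.7,"dy": -0.6},{"dx": 0.7,"dy": -0.6},{"dx": 0.7,"dy": -0.6},{"dx": 0.7,"dy": -0.6}], claw=80, newtons=25)

```text
schema error: expected keys dx, dy, dz, rx, ry, rz
```

>>> move_arm(targets=[{"dx": 0.7,"dy": -0.6,"rx": 0.018,"ry": 0.098},{"dx": 0.7,"dy": -0.6,"rx": 0.018,"ry": 0.098},{"dx": 0.7,"dy": -0.6,"rx": 0.018,"ry": 0.098},{"dx": 0.7,"dy": -0.6,"rx": 0.018,"ry": 0.098},{"dx": 0.7,"dy": -0.6,"rx": 0.018,"ry": 0.098},{"dx": 0.7,"dy": -0.6},{"dx": 0.7,"dy": -0.6},{"dx": 0.7,"dy": -0.6},{"dx": 0.7,"dy": -0.6},{"dx": 0.7,"dy": -0.6}])

```text
schema error: expected keys dx, dy, dz, rx, ry, rz
```

Run:
```python
from h import *
from station import sensors,manip
import cv2
from scipy.spatial.transform import Rotation as R
np.set_printoptions(precision=4,suppress=True)
print([a for a in dir(manip) if a[0]!='_'],manip.grasp_offset)
s=sensors.sense();print(s["t"],s["tcp_pos"],R.from_quat(s["tool_rot"]).as_matrix(),s["force"],s["finger_gap"])
m=cams.camera_model("wrist");im=cams.snapshot("wrist");cv2.imwrite("pics/w1.png",im[:,:,::-1]);print(m)
b=np.array([.522,.295,.043]);print(proj(m,b))
```

```text
['PlanningError', 'grasp_offset'] 0.0187
0.1 [0.1932 0.5937 0.2304] [[-0.9509  0.3096 -0.001 ]
 [ 0.3096  0.9509 -0.0018]
 [ 0.0004 -0.002  -1.    ]] [-0.4153  0.601   0.688 ] 0.9950936027130111
{'fx': 314.1224794494221, 'fy': 314.1224794494221, 'cx': 277.7785171114397, 'cy': 209.01372354914886, 'extrinsics': array([[ 0.3097,  0.9508, -0.0015, -0.6246],
       [ 0.9136, -0.2971,  0.2775, -0.035 ],
       [ 0.2634, -0.0873, -0.9607,  0.3795],
       [ 0.    ,  0.    ,  0.    ,  1.    ]])}
(np.float64(150.37277145566037), np.float64(464.62671603448683))
```

View pics/w1.png

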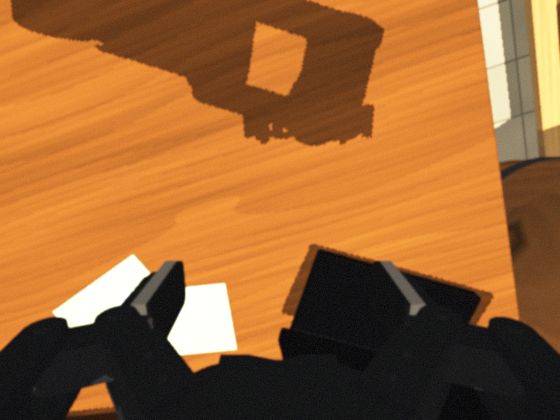

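Wrist view: the camera sits on the robot side of the hand, so the flap would hide the ball from it. The last joint has room for a half turn (about 2.24 rad), which puts the camera on the open side. I'll do that on the way over.

>>> move_arm(targets=[{"dx": 0.7,"dy": -0.6,"dz": 0,"rx": 0,"ry": 0,"rz": -0.338},{"dx": 0.7,"dy": -0.6,"dz": 0,"rx": 0,"ry": 0,"rz": -0.338},{"dx": 0.7,"dy": -0.6,"dz": 0,"rx": 0,"ry": 0,"rz": -0.338},{"dx": 0.7,"dy": -0.6,"dz": 0,"rx": 0,"ry": 0,"rz": -0.338},{"dx": 0.7,"dy": -0.6,"dz": 0,"rx": 0,"ry": 0,"rz": -0.338},{"dx": 0.7,"dy": -0.6,"dz": 0,"rx": 0,"ry": 0,"rz": -0.338},{"dx": 0.7,"dy": -0.6,"dz": 0,"rx": 0,"ry": 0,"rz": -0.338},{"dx": 0.7,"dy": -0.6,"dz": 0,"rx": 0,"ry": 0,"rz": -0.338},{"dx": 0.7,"dy": -0.6,"dz": 0,"rx": 0,"ry": 0,"rz": -0.338},{"dx": 0.7,"dy": -0.6,"dz": 0,"rx": 0,"ry": 0,"rz": -0.338}], claw=80, newtons=25)

```text
t: 1.4
tcp_pos: [0.3688, 0.4436, 0.231]
tool_rot: [0.865, 0.502, -0.0, 0.0]
force: [0.2, 0.3, 0.4]
finger_gap: 0.796
gripper_force: 0.0
```

>>> move_arm(targets=[{"dx": 0.7,"dy": -0.6,"dz": 0,"rx": 0,"ry": 0,"rz": -0.338},{"dx": 0.7,"dy": -0.6,"dz": 0,"rx": 0,"ry": 0,"rz": -0.338},{"dx": 0.7,"dy": -0.6,"dz": 0,"rx": 0,"ry": 0,"rz": -0.338},{"dx": 0.7,"dy": -0.6,"dz": 0,"rx": 0,"ry": 0,"rz": -0.338},{"dx": 0.7,"dy": -0.6,"dz": 0,"rx": 0,"ry": 0,"rz": -0.338},{"dx": 0.7,"dy": -0.6,"dz": 0,"rx": 0,"ry": 0,"rz": -0.338},{"dx": 0.7,"dy": -0.6,"dz": 0,"rx": 0,"ry": 0,"rz": -0.338},{"dx": 0.7,"dy": -0.6,"dz": 0,"rx": 0.045,"ry": 0.245,"rz": 0},{"dx": 0.7,"dy": -0.6,"dz": 0,"rx": 0.045,"ry": 0.245,"rz": 0},{"dx": 0.7,"dy": -0.6,"dz": 0,"rx": 0,"ry": 0,"rz": 0}])

```text
t: 2.65
tcp_pos: [0.5457, 0.2927, 0.2299]
tool_rot: [0.987, -0.091, -0.129, -0.012]
force: [-0.7, -0.1, 0.3]
finger_gap: 0.8
gripper_force: 0.0
```

Run:
```python
from h import *
from station import sensors
import cv2
from scipy.spatial.transform import Rotation as R
np.set_printoptions(precision=4,suppress=True)
s=sensors.sense();print(s["t"],s["tcp_pos"],s["q"],s["force"],s["finger_gap"]);print(R.from_quat(s["tool_rot"]).as_matrix())
m=cams.camera_model("wrist");im=cams.snapshot("wrist");cv2.imwrite("pics/w2.png",im[:,:,::-1]);np.save("m2.npy",m,allow_pickle=True)
print(proj(m,np.array([.522,.295,.043])))
```

```text
2.65 [0.5457 0.2927 0.2299] [0.2585 0.6162 1.2925 0.1104 1.4705 1.9891] [-0.7168 -0.1195  0.3329] 0.8003543050383154
[[ 0.9499 -0.1829 -0.2535]
 [-0.1769 -0.9831  0.0463]
 [-0.2577  0.0008 -0.9662]]
(np.float64(280.3674540060787), np.float64(162.16249717161384))
```

View pics/w2.png

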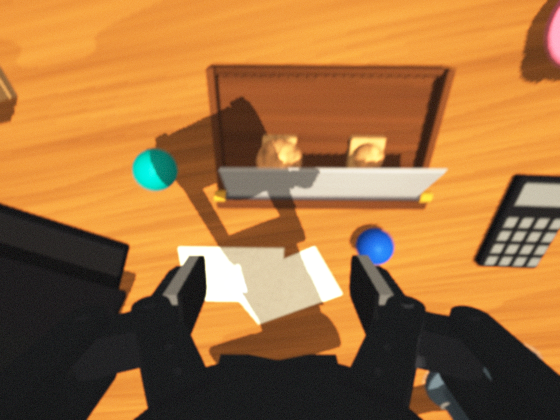

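Wrist view: the big ball is at about (280,155) in the left seat, partly under the flap. The small ball is at (368,154), and the hinge knobs are at (220,198) and (428,198). I'll refine from these.

Run:
```python
from h import *
import cv2
np.set_printoptions(precision=4,suppress=True)
m=np.load("m2.npy",allow_pickle=True).item();im=cv2.imread("pics/w2.png")
kl,kr=plane(m,220,198,.046),plane(m,428,198,.046);fl,fr=plane(m,210,66,.03),plane(m,452,68,.03)
print(kl,kr,fl,fr)
y=(kl-kr)[:2];y/=np.linalg.norm(y);x=np.array([y[1],-y[0]])
print("yaw",np.degrees(np.arctan2(x[1],x[0])),"c",(kl+kr)[:2]/2+.055*x,(fl+fr)[:2]/2-.0725*x)
hsv=cv2.cvtColor(im,cv2.COLOR_BGR2HSV)[125:172,250:312]
g=im[125:172,250:312]
cv2.imwrite("pics/ballcrop.png",cv2.resize(g,None,fx=10,fy=10,interpolation=cv2.INTER_CUBIC))
y_=np.array([.184,.983]);
for b in ([.522,.295,.043],[.527,.294,.043]):
    print(proj(m,np.array(b)),m["fx"]*.024/ (np.array(m["extrinsics"])[2,:3]@b+m["extrinsics"][2][3]))
```

```text
[0.4936 0.3681 0.046 ] [0.4515 0.1418 0.046 ] [0.6233 0.3432 0.03  ] [0.5802 0.1211 0.03  ]
yaw -10.548057361811841 c [0.5267 0.2448] [0.5304 0.2454]
(np.float64(280.3674540060787), np.float64(162.16249717161384)) 22.92459787008126
(np.float64(280.4543605963336), np.float64(157.58108182465054)) 23.1097629287088
```

View pics/ballcrop.png

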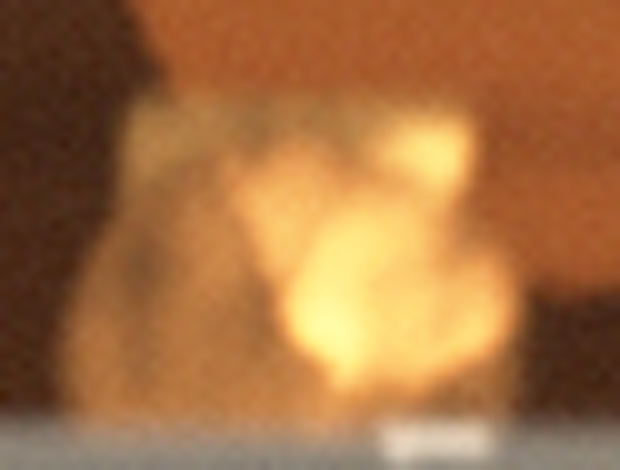

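>>> move_arm(targets=[{"dx": 0.05,"dy": -0.05,"dz": -0.8,"rx": 0,"ry": 0,"rz": 0},{"dx": 0,"dy": 0,"dz": -0.8,"rx": 0,"ry": 0,"rz": 0},{"dx": 0,"dy": 0,"dz": -0.8,"rx": 0,"ry": 0,"rz": 0},{"dx": 0,"dy": 0,"dz": -0.8,"rx": 0,"ry": 0,"rz": 0},{"dx": 0,"dy": 0,"dz": -0.8,"rx": 0,"ry": 0,"rz": 0},{"dx": 0,"dy": 0,"dz": -0.8,"rx": 0,"ry": 0,"rz": 0},{"dx": 0,"dy": 0,"dz": -0.8,"rx": 0,"ry": 0,"rz": 0},{"dx": 0,"dy": 0,"dz": -0.8,"rx": 0,"ry": 0,"rz": 0},{"dx": 0,"dy": 0,"dz": -0.8,"rx": 0,"ry": 0,"rz": 0},{"dx": 0,"dy": 0,"dz": -0.8,"rx": 0,"ry": 0,"rz": 0}])

```text
t: 3.95
tcp_pos: [0.5448, 0.293, 0.0299]
tool_rot: [0.987, -0.09, -0.13, -0.012]
force: [0.3, 0.2, 1.2]
finger_gap: 0.801
gripper_force: 0.0
```

Run:
```python
import cv2,numpy as np
from station import cams
a=cams.snapshot("scene")[:,:,::-1];w=cams.snapshot("wrist")[:,:,::-1]
r=cv2.resize(a[110:250,270:420],None,fx=2.6,fy=2.6,interpolation=cv2.INTER_CUBIC);w=cv2.resize(w,(400,300))
o=np.zeros((370,800,3),np.uint8);o[:r.shape[0],:r.shape[1]]=r;o[:300,400:]=w
cv2.imwrite("pics/s2.png",o)
```

```text
(no output)
```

View pics/s2.png

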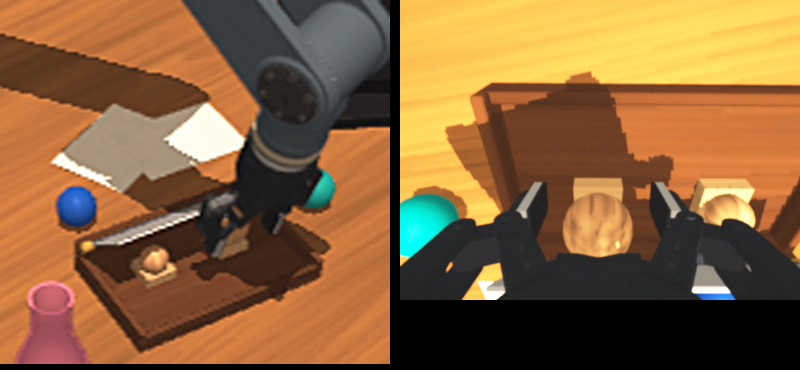

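The picture shows the fingers astride the big ball, centred on it (ball x about 598, fingers at 532 and 667). They are behind the flap's edge, and nothing is touching. Next I push slowly toward the robot.

>>> move_arm(targets=[{"dx": -0.07,"dy": 0.01,"dz": -0.01,"rx": 0,"ry": 0,"rz": 0},{"dx": -0.07,"dy": 0.01,"dz": -0.01,"rx": 0,"ry": 0,"rz": 0},{"dx": -0.07,"dy": 0.01,"dz": -0.01,"rx": 0,"ry": 0,"rz": 0},{"dx": -0.07,"dy": 0.01,"dz": -0.01,"rx": 0,"ry": 0,"rz": 0},{"dx": -0.07,"dy": 0.01,"dz": -0.01,"rx": 0,"ry": 0,"rz": 0},{"dx": -0.07,"dy": 0.01,"dz": -0.01,"rx": 0,"ry": 0,"rz": 0},{"dx": -0.07,"dy": 0.01,"dz": -0.01,"rx": 0,"ry": 0,"rz": 0},{"dx": -0.07,"dy": 0.01,"dz": -0.01,"rx": 0,"ry": 0,"rz": 0},{"dx": -0.07,"dy": 0.01,"dz": -0.01,"rx": 0,"ry": 0,"rz": 0},{"dx": -0.07,"dy": 0.01,"dz": -0.01,"rx": 0,"ry": 0,"rz": 0}])

```text
t: 5.3
tcp_pos: [0.5277, 0.2956, 0.0289]
tool_rot: [0.987, -0.09, -0.129, -0.012]
force: [3.2, -1.2, 0.1]
finger_gap: 0.799
gripper_force: 0.0
```

>>> move_arm(targets=[{"dx": -0.07,"dy": 0.01,"dz": -0.02,"rx": 0,"ry": 0,"rz": 0},{"dx": -0.07,"dy": 0.01,"dz": -0.02,"rx": 0,"ry": 0,"rz": 0},{"dx": -0.07,"dy": 0.01,"dz": -0.02,"rx": 0,"ry": 0,"rz": 0},{"dx": -0.07,"dy": 0.01,"dz": -0.02,"rx": 0,"ry": 0,"rz": 0},{"dx": -0.07,"dy": 0.01,"dz": 0,"rx": 0,"ry": 0,"rz": 0},{"dx": -0.06,"dy": 0,"dz": 0,"rx": 0,"ry": 0,"rz": 0},{"dx": 0,"dy": 0,"dz": 0,"rx": 0,"ry": 0,"rz": 0},{"dx": 0,"dy": 0,"dz": 0,"rx": 0,"ry": 0,"rz": 0},{"dx": 0,"dy": 0,"dz": 0,"rx": 0,"ry": 0,"rz": 0},{"dx": 0,"dy": 0,"dz": 0,"rx": 0,"ry": 0,"rz": 0}])

```text
t: 6.55
tcp_pos: [0.5243, 0.2968, 0.0298]
tool_rot: [0.988, -0.091, -0.122, -0.014]
force: [12.0, -4.3, 11.1]
finger_gap: 0.799
gripper_force: 0.0
```

Run:
```python
import cv2,numpy as np
from station import cams
a=cams.snapshot("scene")[:,:,::-1];w=cams.snapshot("wrist")[:,:,::-1]
r=cv2.resize(a[110:250,270:420],None,fx=2.6,fy=2.6,interpolation=cv2.INTER_CUBIC);w=cv2.resize(w,(400,300))
o=np.zeros((370,800,3),np.uint8);o[:r.shape[0],:r.shape[1]]=r;o[:300,400:]=w
cv2.imwrite("pics/s3.png",o)
```

```text
(no output)
```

View pics/s3.png

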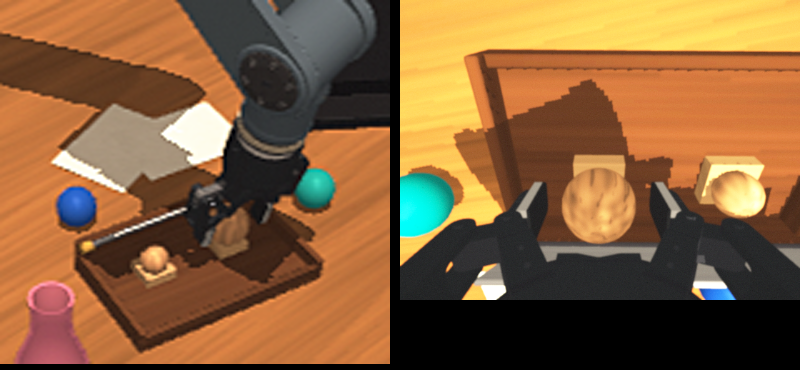

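The force of 12 N shows the flap's edge wedging under the gripper body at this depth and tilt. I'll back off, rise, and tilt a little more. Then I'll swing the flap back with the fingertips and come down along the finger axis, with the flap leaning on the finger backs.

>>> move_arm(targets=[{"dx": 0.4,"dy": -0.07,"dz": 0,"rx": 0,"ry": 0,"rz": 0},{"dx": 0,"dy": 0,"dz": 0.5,"rx": 0,"ry": 0,"rz": 0},{"dx": 0,"dy": 0,"dz": 0.7,"rx": 0.031,"ry": 0.164,"rz": 0},{"dx": 0,"dy": 0,"dz": 0.7,"rx": 0,"ry": 0,"rz": 0},{"dx": 0,"dy": 0,"dz": 0,"rx": 0,"ry": 0,"rz": 0},{"dx": -0.2,"dy": 0.037,"dz": 0,"rx": 0,"ry": 0,"rz": 0},{"dx": -0.2,"dy": 0.037,"dz": 0,"rx": 0,"ry": 0,"rz": 0},{"dx": -0.2,"dy": 0.037,"dz": 0,"rx": 0,"ry": 0,"rz": 0},{"dx": -0.2,"dy": 0.037,"dz": 0,"rx": 0,"ry": 0,"rz": 0},{"dx": 0,"dy": 0,"dz": 0,"rx": 0,"ry": 0,"rz": 0}])

```text
t: 7.9
tcp_pos: [0.5066, 0.2988, 0.0741]
tool_rot: [0.981, -0.089, -0.172, -0.016]
force: [3.2, 0.8, -1.3]
finger_gap: 0.796
gripper_force: 1.6
```

>>> move_arm(targets=[{"dx": -0.2,"dy": 0.037,"dz": 0,"rx": 0,"ry": 0,"rz": 0},{"dx": -0.2,"dy": 0.037,"dz": 0,"rx": 0,"ry": 0,"rz": 0},{"dx": -0.2,"dy": 0.037,"dz": 0,"rx": 0,"ry": 0,"rz": 0},{"dx": -0.2,"dy": 0.037,"dz": 0,"rx": 0,"ry": 0,"rz": 0},{"dx": -0.2,"dy": 0.037,"dz": 0,"rx": 0,"ry": 0,"rz": 0},{"dx": -0.2,"dy": 0.037,"dz": 0,"rx": 0,"ry": 0,"rz": 0},{"dx": 0,"dy": 0,"dz": 0,"rx": 0,"ry": 0,"rz": 0},{"dx": 0,"dy": 0,"dz": 0,"rx": 0,"ry": 0,"rz": 0},{"dx": 0,"dy": 0,"dz": 0,"rx": 0,"ry": 0,"rz": 0},{"dx": 0,"dy": 0,"dz": 0,"rx": 0,"ry": 0,"rz": 0}])

```text
t: 9.15
tcp_pos: [0.477, 0.3041, 0.0739]
tool_rot: [0.981, -0.089, -0.172, -0.016]
force: [5.0, -0.9, 0.3]
finger_gap: 0.796
gripper_force: 2.4
```

Run:
```python
import cv2,numpy as np
from station import cams,sensors
from scipy.spatial.transform import Rotation as R
s=sensors.sense();print(s["tcp_pos"],R.from_quat(s["tool_rot"]).as_matrix()[:,2],s["force"])
a=cams.snapshot("scene")[:,:,::-1];w=cams.snapshot("wrist")[:,:,::-1]
r=cv2.resize(a[110:250,270:420],None,fx=2.6,fy=2.6,interpolation=cv2.INTER_CUBIC);w=cv2.resize(w,(400,300))
o=np.zeros((370,800,3),np.uint8);o[:r.shape[0],:r.shape[1]]=r;o[:300,400:]=w
cv2.imwrite("pics/s4.png",o)
```

```text
[0.47703597 0.30412572 0.0738939 ] [-0.33495825  0.06158695 -0.94021807] [ 5.00741592 -0.87690089  0.32864581]
```

View pics/s4.png

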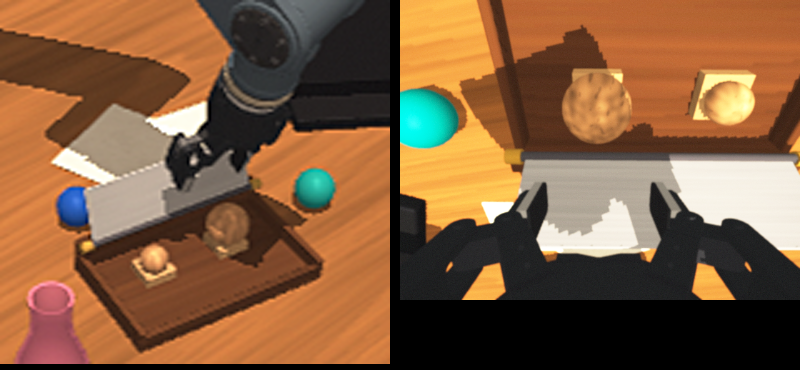

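The flap is swung well past upright on the fingertips, and both balls are still on their seats. Next I return to a point on the grasp axis and slide down it.

>>> move_arm(targets=[{"dx": 0.4,"dy": -0.072,"dz": 0.02,"rx": 0,"ry": 0,"rz": 0},{"dx": 0.4,"dy": -0.072,"dz": 0.02,"rx": 0,"ry": 0,"rz": 0},{"dx": 0.4,"dy": -0.072,"dz": 0.02,"rx": 0,"ry": 0,"rz": 0},{"dx": 0.4,"dy": -0.072,"dz": 0.02,"rx": 0,"ry": 0,"rz": 0},{"dx": 0.4,"dy": -0.072,"dz": 0.02,"rx": 0,"ry": 0,"rz": 0},{"dx": 0.37,"dy": -0.072,"dz": 0.02,"rx": 0,"ry": 0,"rz": 0},{"dx": 0,"dy": 0,"dz": 0,"rx": 0,"ry": 0,"rz": 0},{"dx": 0,"dy": 0,"dz": 0,"rx": 0,"ry": 0,"rz": 0},{"dx": 0,"dy": 0,"dz": 0,"rx": 0,"ry": 0,"rz": 0},{"dx": 0,"dy": 0,"dz": 0,"rx": 0,"ry": 0,"rz": 0}], claw=76)

```text
t: 10.5
tcp_pos: [0.5365, 0.2937, 0.0777]
tool_rot: [0.981, -0.089, -0.172, -0.016]
force: [3.8, 0.3, 0.8]
finger_gap: 0.761
gripper_force: 1.4
```

>>> move_arm(targets=[{"dx": -0.054,"dy": 0.01,"dz": -0.15,"rx": 0,"ry": 0,"rz": 0},{"dx": -0.054,"dy": 0.01,"dz": -0.15,"rx": 0,"ry": 0,"rz": 0},{"dx": -0.054,"dy": 0.01,"dz": -0.15,"rx": 0,"ry": 0,"rz": 0},{"dx": -0.054,"dy": 0.01,"dz": -0.15,"rx": 0,"ry": 0,"rz": 0},{"dx": -0.054,"dy": 0.01,"dz": -0.15,"rx": 0,"ry": 0,"rz": 0},{"dx": -0.054,"dy": 0.01,"dz": -0.15,"rx": 0,"ry": 0,"rz": 0},{"dx": -0.054,"dy": 0.01,"dz": -0.15,"rx": 0,"ry": 0,"rz": 0},{"dx": -0.054,"dy": 0.01,"dz": -0.15,"rx": 0,"ry": 0,"rz": 0},{"dx": -0.054,"dy": 0.01,"dz": -0.15,"rx": 0,"ry": 0,"rz": 0},{"dx": -0.054,"dy": 0.01,"dz": -0.15,"rx": 0,"ry": 0,"rz": 0}])

```text
t: 11.75
tcp_pos: [0.5295, 0.295, 0.0417]
tool_rot: [0.982, -0.089, -0.165, -0.017]
force: [15.1, -7.3, 13.0]
finger_gap: 0.762
gripper_force: 0.4
```

Run:
```python
import numpy as np,cv2
from station import sensors,cams
from h import *
from scipy.spatial.transform import Rotation as R
np.set_printoptions(precision=4,suppress=True)
s=sensors.sense();p=s["tcp_pos"];F=s["force"];M=s["ft_torque"];Rm=R.from_quat(s["tool_rot"]).as_matrix()
print(p,F,M,Rm[:,2])
x=np.array([.983,-.184,0]);y=np.array([.184,.983,0]);C=np.array([x,y,[0,0,1]])
o=np.array([.528,.245,0])
r0=np.cross(F,M)/(F@F)
print("caddy frame: tcp",C@(p-o),"F",C@F,"M",C@M,"residual M||F",M@F/np.linalg.norm(F))
# intersect line of action with flap-ish plane: print points along line
for l in(-.06,-.03,0,.03,.06,.09,.12):
    q=p+r0+l*F/np.linalg.norm(F);print(l,C@(q-o))
# flap edge in top/scene views: bright grey strip detection
for n in("scene","wrist","top"):
    cv2.imwrite(f"pics/n5_{n}.png",cams.snapshot(n)[:,:,::-1])
```

```text
[0.5295 0.295  0.0417] [15.1151 -7.2752 12.9591] [-0.7768 -1.2721 -0.0035] [-0.3219  0.0621 -0.9447]
caddy frame: tcp [-0.0077  0.0495  0.0417] F [16.1968 -4.3704 12.9591] M [-0.5295 -1.3934 -0.0035] residual M||F -0.11942708632939118
-0.06 [-0.0133  0.0467 -0.0503]
-0.03 [ 0.0096  0.0405 -0.032 ]
0 [ 0.0325  0.0343 -0.0136]
0.03 [0.0555 0.0281 0.0047]
0.06 [0.0784 0.0219 0.023 ]
0.09 [0.1013 0.0158 0.0414]
0.12 [0.1242 0.0096 0.0597]
```

The moment and force put the contact at the flap's edge, jammed end-on under a finger knuckle about 47 mm behind the TCP and about 18 mm to the near side. A sideways approach at grasp depth, with more tilt and the ball nearer the tips, puts the edge on the knuckle's flank instead. I'll back out and set that up.

>>> move_arm(targets=[{"dx": 0.25,"dy": -0.045,"dz": 0,"rx": 0,"ry": 0,"rz": 0},{"dx": 0.25,"dy": -0.045,"dz": 0,"rx": 0,"ry": 0,"rz": 0},{"dx": 0.25,"dy": -0.045,"dz": 0,"rx": 0,"ry": 0,"rz": 0},{"dx": 0.25,"dy": -0.045,"dz": 0,"rx": 0,"ry": 0,"rz": 0},{"dx": 0,"dy": 0,"dz": 0,"rx": 0.021,"ry": 0.115,"rz": 0},{"dx": 0,"dy": 0,"dz": -0.18,"rx": 0,"ry": 0,"rz": 0},{"dx": 0,"dy": 0,"dz": -0.18,"rx": 0,"ry": 0,"rz": 0},{"dx": 0,"dy": 0,"dz": 0,"rx": 0,"ry": 0,"rz": 0},{"dx": 0,"dy": 0,"dz": 0,"rx": 0,"ry": 0,"rz": 0},{"dx": 0,"dy": 0,"dz": 0,"rx": 0,"ry": 0,"rz": 0}])

```text
t: 13.15
tcp_pos: [0.5477, 0.2916, 0.0311]
tool_rot: [0.975, -0.089, -0.202, -0.019]
force: [-0.9, -0.2, 0.6]
finger_gap: 0.763
gripper_force: 0.0
```

```bash
cat > st.py <<'E'
import numpy as np
from station import sensors
from scipy.spatial.transform import Rotation as R
np.set_printoptions(precision=4,suppress=True)
s=sensors.sense();p=s["tcp_pos"];F=s["force"];M=s["ft_torque"];z=R.from_quat(s["tool_rot"]).as_matrix()[:,2]
C=np.array([[.983,-.184,0],[.184,.983,0],[0,0,1]])
print("tcp rel ball, caddy",C@(p-[.522,.296,.043]),"tilt",np.degrees(np.arccos(-z[2])),"tcp",p,"z",z,"F",C@F,"M",C@M,s["gripper_force"],s["finger_gap"])
E
python3 st.py
```

```text
tcp rel ball, caddy [ 0.0261  0.0004 -0.0119] tilt 23.43642299458999 tcp [0.5477 0.2916 0.0311] z [-0.3911  0.0723 -0.9175] F [-0.8626 -0.3633  0.6406] M [ 0.0264 -0.1638 -0.0009] 0.0 0.7631834590609091
```

>>> move_arm(targets=[{"dx": -0.08,"dy": 0.015,"dz": 0,"rx": 0,"ry": 0,"rz": 0},{"dx": -0.08,"dy": 0.015,"dz": 0,"rx": 0,"ry": 0,"rz": 0},{"dx": -0.08,"dy": 0.015,"dz": 0,"rx": 0,"ry": 0,"rz": 0},{"dx": -0.08,"dy": 0.015,"dz": 0,"rx": 0,"ry": 0,"rz": 0},{"dx": -0.08,"dy": 0.015,"dz": 0,"rx": 0,"ry": 0,"rz": 0},{"dx": -0.08,"dy": 0.015,"dz": 0,"rx": 0,"ry": 0,"rz": 0},{"dx": -0.08,"dy": 0.015,"dz": 0,"rx": 0,"ry": 0,"rz": 0},{"dx": -0.08,"dy": 0.015,"dz": 0,"rx": 0,"ry": 0,"rz": 0},{"dx": -0.08,"dy": 0.015,"dz": 0,"rx": 0,"ry": 0,"rz": 0},{"dx": -0.08,"dy": 0.015,"dz": 0,"rx": 0,"ry": 0,"rz": 0}])

```text
t: 14.4
tcp_pos: [0.5276, 0.2952, 0.0308]
tool_rot: [0.975, -0.089, -0.202, -0.019]
force: [0.7, -0.7, 0.4]
finger_gap: 0.759
gripper_force: 0.0
```

```bash
python3 st.py
```

```text
tcp rel ball, caddy [ 0.0056  0.0003 -0.0122] tilt 23.461591142110773 tcp [0.5276 0.2952 0.0308] z [-0.3915  0.0723 -0.9173] F [ 0.8561 -0.5554  0.4184] M [-0.0046 -0.2221  0.0225] 0.0 0.758648772505101
```

>>> move_arm(targets=[{"dx": -0.06,"dy": 0.011,"dz": 0,"rx": 0,"ry": 0,"rz": 0},{"dx": -0.06,"dy": 0.011,"dz": 0,"rx": 0,"ry": 0,"rz": 0},{"dx": -0.06,"dy": 0.011,"dz": 0,"rx": 0,"ry": 0,"rz": 0},{"dx": -0.06,"dy": 0.011,"dz": 0,"rx": 0,"ry": 0,"rz": 0},{"dx": -0.06,"dy": 0.011,"dz": 0,"rx": 0,"ry": 0,"rz": 0},{"dx": 0,"dy": 0,"dz": 0,"rx": 0,"ry": 0,"rz": 0},{"dx": 0,"dy": 0,"dz": 0,"rx": 0,"ry": 0,"rz": 0},{"dx": 0,"dy": 0,"dz": 0,"rx": 0,"ry": 0,"rz": 0},{"dx": 0,"dy": 0,"dz": 0,"rx": 0,"ry": 0,"rz": 0},{"dx": 0,"dy": 0,"dz": 0,"rx": 0,"ry": 0,"rz": 0}])

```text
t: 15.65
tcp_pos: [0.5202, 0.2966, 0.0308]
tool_rot: [0.975, -0.089, -0.203, -0.019]
force: [1.0, -0.4, -0.1]
finger_gap: 0.762
gripper_force: 0.0
```

```bash
python3 st.py
```

```text
tcp rel ball, caddy [-0.0019  0.0002 -0.0122] tilt 23.466530659217128 tcp [0.5202 0.2966 0.0308] z [-0.3916  0.0722 -0.9173] F [ 1.0912 -0.1564 -0.1245] M [ 0.0347 -0.3929  0.1628] 0.0 0.7618010030293283
```

>>> move_arm(targets=[{"dx": -0.05,"dy": 0.009,"dz": 0,"rx": 0,"ry": 0,"rz": 0},{"dx": -0.05,"dy": 0.009,"dz": 0,"rx": 0,"ry": 0,"rz": 0},{"dx": 0,"dy": 0,"dz": 0,"rx": 0,"ry": 0,"rz": 0},{"dx": 0,"dy": 0,"dz": 0,"rx": 0,"ry": 0,"rz": 0},{"dx": 0,"dy": 0,"dz": 0,"rx": 0,"ry": 0,"rz": 0},{"dx": 0,"dy": 0,"dz": 0,"rx": 0,"ry": 0,"rz": 0},{"dx": 0,"dy": 0,"dz": 0,"rx": 0,"ry": 0,"rz": 0},{"dx": 0,"dy": 0,"dz": 0,"rx": 0,"ry": 0,"rz": 0},{"dx": 0,"dy": 0,"dz": 0,"rx": 0,"ry": 0,"rz": 0},{"dx": 0,"dy": 0,"dz": 0,"rx": 0,"ry": 0,"rz": 0}])

```text
t: 16.9
tcp_pos: [0.5177, 0.297, 0.0308]
tool_rot: [0.975, -0.089, -0.202, -0.019]
force: [0.7, -0.7, -1.4]
finger_gap: 0.762
gripper_force: 0.0
```

```bash
python3 st.py
python3 - <<'E'
import cv2,numpy as np
from station import cams
a=cams.snapshot("scene")[:,:,::-1];w=cams.snapshot("wrist")[:,:,::-1]
r=cv2.resize(a[110:250,270:420],None,fx=2.6,fy=2.6,interpolation=cv2.INTER_CUBIC);w=cv2.resize(w,(400,300))
o=np.zeros((370,800,3),np.uint8);o[:r.shape[0],:r.shape[1]]=r;o[:300,400:]=w
cv2.imwrite("pics/s6.png",o)
E
```

```text
tcp rel ball, caddy [-0.0044  0.0002 -0.0122] tilt 23.46193353355771 tcp [0.5177 0.297  0.0308] z [-0.3915  0.0723 -0.9173] F [ 0.8136 -0.5308 -1.4229] M [ 0.0066 -0.3861 -0.0093] 0.0 0.7620311455312473
```

No jam: about 1 N, with the flap on the fingers and the axis through the ball. Closing.

>>> move_arm(targets=[{"dx": 0,"dy": 0,"dz": 0,"rx": 0,"ry": 0,"rz": 0},{"dx": 0,"dy": 0,"dz": 0,"rx": 0,"ry": 0,"rz": 0},{"dx": 0,"dy": 0,"dz": 0,"rx": 0,"ry": 0,"rz": 0},{"dx": 0,"dy": 0,"dz": 0,"rx": 0,"ry": 0,"rz": 0},{"dx": 0,"dy": 0,"dz": 0,"rx": 0,"ry": 0,"rz": 0},{"dx": 0,"dy": 0,"dz": 0,"rx": 0,"ry": 0,"rz": 0},{"dx": 0,"dy": 0,"dz": 0,"rx": 0,"ry": 0,"rz": 0},{"dx": 0,"dy": 0,"dz": 0,"rx": 0,"ry": 0,"rz": 0},{"dx": 0,"dy": 0,"dz": 0,"rx": 0,"ry": 0,"rz": 0},{"dx": 0,"dy": 0,"dz": 0,"rx": 0,"ry": 0,"rz": 0}], claw=20, newtons=40)

```text
t: 18.25
tcp_pos: [0.5186, 0.2974, 0.0313]
tool_rot: [0.975, -0.089, -0.202, -0.019]
force: [5.0, 2.9, 4.8]
finger_gap: 0.539
gripper_force: 40.7
```

```bash
python3 st.py
```

```text
tcp rel ball, caddy [-0.0036  0.0008 -0.0117] tilt 23.361761031745832 tcp [0.5186 0.2974 0.0313] z [-0.3897  0.0733 -0.918 ] F [4.3559 3.796  4.7841] M [ 0.4107 -0.3808 -0.2969] 40.69220244884491 0.5388527992021268
```

>>> move_arm(targets=[{"dx": 0,"dy": 0,"dz": 0.2,"rx": 0,"ry": 0,"rz": 0},{"dx": 0,"dy": 0,"dz": 0.2,"rx": 0,"ry": 0,"rz": 0},{"dx": 0,"dy": 0,"dz": 0.2,"rx": 0,"ry": 0,"rz": 0},{"dx": 0,"dy": 0,"dz": 0.2,"rx": 0,"ry": 0,"rz": 0},{"dx": 0,"dy": 0,"dz": 0.2,"rx": 0,"ry": 0,"rz": 0},{"dx": 0,"dy": 0,"dz": 0.2,"rx": 0,"ry": 0,"rz": 0},{"dx": 0,"dy": 0,"dz": 0.2,"rx": 0,"ry": 0,"rz": 0},{"dx": 0,"dy": 0,"dz": 0.2,"rx": 0,"ry": 0,"rz": 0},{"dx": 0,"dy": 0,"dz": 0.2,"rx": 0,"ry": 0,"rz": 0},{"dx": 0,"dy": 0,"dz": 0.2,"rx": 0,"ry": 0,"rz": 0}])

```text
t: 19.5
tcp_pos: [0.5176, 0.2971, 0.0813]
tool_rot: [0.975, -0.089, -0.203, -0.019]
force: [2.2, -0.4, -2.1]
finger_gap: 0.538
gripper_force: 41.4
```

```bash
python3 st.py
```

```text
tcp rel ball, caddy [-0.0045  0.0002  0.0383] tilt 23.469655595358255 tcp [0.5176 0.2971 0.0813] z [-0.3916  0.0723 -0.9173] F [ 2.2534  0.0441 -2.1344] M [-0.0162 -0.765   0.0313] 41.429407596588135 0.5375656834710216
```

>>> move_arm(targets=[{"dx": 0,"dy": 0,"dz": 0.4,"rx": 0,"ry": 0,"rz": 0},{"dx": 0,"dy": 0,"dz": 0.4,"rx": 0,"ry": 0,"rz": 0},{"dx": 0,"dy": 0,"dz": 0.6,"rx": 0,"ry": 0,"rz": 0},{"dx": 0,"dy": 0,"dz": 0.7,"rx": 0,"ry": 0,"rz": 0},{"dx": 0,"dy": 0,"dz": 0.8,"rx": 0,"ry": 0,"rz": 0},{"dx": 0,"dy": 0,"dz": 0.8,"rx": 0,"ry": 0,"rz": 0},{"dx": 0,"dy": 0,"dz": 0.8,"rx": 0,"ry": 0,"rz": 0},{"dx": 0,"dy": 0,"dz": 0.8,"rx": 0,"ry": 0,"rz": 0},{"dx": 0,"dy": 0,"dz": 0.8,"rx": 0,"ry": 0,"rz": 0},{"dx": 0,"dy": 0,"dz": 0.4,"rx": 0,"ry": 0,"rz": 0}])

```text
t: 20.75
tcp_pos: [0.5181, 0.2972, 0.2452]
tool_rot: [0.975, -0.089, -0.201, -0.019]
force: [-0.1, 0.2, -1.0]
finger_gap: 0.533
gripper_force: 41.5
```

```bash
python3 st.py
python3 - <<'E'
import cv2,numpy as np
from station import cams
a=cams.snapshot("scene")[:,:,::-1];w=cams.snapshot("wrist")[:,:,::-1];t=cams.snapshot("top")[:,:,::-1]
o=np.zeros((600,800,3),np.uint8)
for im,x,y in((a,0,0),(w,400,0),(t,0,300)):o[y:y+300,x:x+400]=cv2.resize(im,(400,300))
o[300:,400:]=cv2.resize(a[120:270,270:420],(400,300))
cv2.imwrite("pics/s7.png",o)
E
```

```text
tcp rel ball, caddy [-0.0041  0.0005  0.2022] tilt 23.352244742062847 tcp [0.5181 0.2972 0.2452] z [-0.3896  0.0728 -0.9181] F [-0.136   0.2206 -0.9949] M [ 0.0069 -0.1959 -0.0222] 41.461023688316345 0.5330315231669976
```

View pics/s7.png

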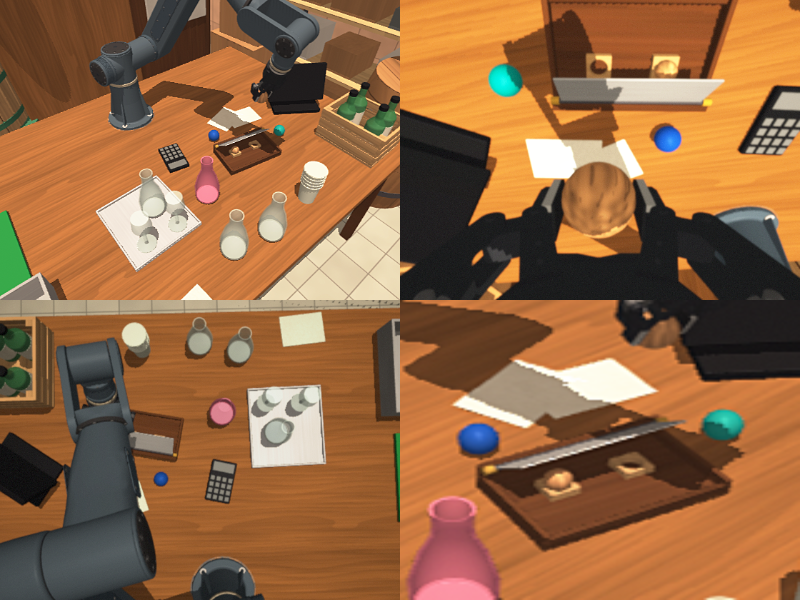

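All in one view: the big ball is held between the pads (wrist pane), the flap is shut again, and the small ball is still on its seat. Next I carry the ball over and set the tool upright.

>>> move_arm(targets=[{"dx": 0.03,"dy": -0.6,"dz": 0,"rx": -0.024,"ry": -0.1275,"rz": 0},{"dx": 0.03,"dy": -0.9,"dz": 0,"rx": -0.024,"ry": -0.1275,"rz": 0},{"dx": 0.03,"dy": -1,"dz": 0,"rx": -0.024,"ry": -0.1275,"rz": 0},{"dx": 0.03,"dy": -1,"dz": 0,"rx": -0.024,"ry": -0.1275,"rz": 0},{"dx": 0.03,"dy": -1,"dz": 0,"rx": -0.024,"ry": -0.1275,"rz": 0},{"dx": 0.03,"dy": -1,"dz": 0,"rx": -0.024,"ry": -0.1275,"rz": 0},{"dx": 0.03,"dy": -1,"dz": 0,"rx": 0,"ry": 0,"rz": 0},{"dx": 0.03,"dy": -1,"dz": 0,"rx": 0,"ry": 0,"rz": 0},{"dx": 0,"dy": -1,"dz": 0,"rx": 0,"ry": 0,"rz": 0},{"dx": 0,"dy": -1,"dz": 0,"rx": 0,"ry": 0,"rz": 0}])

```text
t: 22.15
tcp_pos: [0.5229, 0.0588, 0.2424]
tool_rot: [0.996, -0.091, -0.002, 0.001]
force: [-0.8, 0.1, 0.4]
finger_gap: 0.539
gripper_force: 41.5
```

>>> move_arm(targets=[{"dx": 0,"dy": -1,"dz": 0,"rx": 0,"ry": 0,"rz": 0},{"dx": 0,"dy": -1,"dz": 0,"rx": 0,"ry": 0,"rz": 0},{"dx": 0,"dy": -1,"dz": 0,"rx": 0,"ry": 0,"rz": 0},{"dx": 0,"dy": -1,"dz": 0,"rx": 0,"ry": 0,"rz": 0},{"dx": 0,"dy": -1,"dz": 0,"rx": 0,"ry": 0,"rz": 0},{"dx": 0,"dy": -1,"dz": 0,"rx": 0,"ry": 0,"rz": 0},{"dx": 0,"dy": -1,"dz": 0,"rx": 0,"ry": 0,"rz": 0},{"dx": 0,"dy": -1,"dz": 0,"rx": 0,"ry": 0,"rz": 0},{"dx": 0,"dy": -1,"dz": 0,"rx": 0,"ry": 0,"rz": 0},{"dx": 0,"dy": -0.7,"dz": 0,"rx": 0,"ry": 0,"rz": 0}])

```text
t: 23.4
tcp_pos: [0.5232, -0.1837, 0.2424]
tool_rot: [0.996, -0.091, -0.002, 0.0]
force: [-0.3, 0.2, 0.7]
finger_gap: 0.538
gripper_force: 41.5
```

```bash
python3 st.py
python3 - <<'E'
import cv2,numpy as np
from h import *
im=cams.snapshot("wrist");m=cams.camera_model("wrist")
for n in ("scene","top"): cv2.imwrite(f"pics/n8_{n}.png",cams.snapshot(n)[:,:,::-1])
cv2.imwrite("pics/n8_wrist.png",im[:,:,::-1])
np.save("m8.npy",m,allow_pickle=True)
hsv=cv2.cvtColor(im,cv2.COLOR_RGB2HSV)
print("mouth px in wrist",proj(m,np.array([.5245,-.1955,.191])))
from station import sensors
p=sensors.sense()["tcp_pos"]
for n in("wrist","scene","top"):
    k=cams.camera_model(n);print(n,"ball exp",proj(k,p+[0,0,.013]))
# cork mask in each
for n in("wrist","scene","top"):
    a=cv2.imread(f"pics/n8_{n}.png");h=cv2.cvtColor(a,cv2.COLOR_BGR2HSV)
    u,v=map(int,proj(cams.camera_model(n),p+[0,0,.013]))
    print(n,h[max(v-30,0):v+31:10,u] if n=="wrist" else h[v-14:v+15:4,u])
E
```

```text
tcp rel ball, caddy [ 0.0894 -0.4713  0.1994] tilt 0.21876614272696693 tcp [ 0.5232 -0.1837  0.2424] z [-0.0038  0.0001 -1.    ] F [-0.2753  0.1039  0.7296] M [-0.0759 -0.0166  0.0094] 41.52904272079468 0.5376022686518568
mouth px in wrist (np.float64(292.9399265321447), np.float64(224.73787209947824))
wrist ball exp (np.float64(279.2853672242369), np.float64(276.4000437846703))
scene ball exp (np.float64(204.00896714360715), np.float64(218.47442253499992))
top ball exp (np.float64(404.692983762685), np.float64(174.16698246059954))
wrist [[ 15 170 197]
 [ 14 172 219]
 [ 14 171 195]
 [ 14 171 115]
 [ 13 167  99]
 [ 13 167 130]
 [ 14 180 130]]
scene [[ 12 175 210]
 [ 12 176 214]
 [ 13 149 118]
 [ 13 147 135]
 [ 14 145 241]
 [ 13 150 208]
 [ 13 147 151]
 [ 12 178 212]]
top [[100  41  37]
 [ 99  47  38]
 [ 95  42  36]
 [105  44  35]
 [ 86  57  36]
 [101  33  61]
 [ 93  29  96]
 [ 97  34  97]]
```

>>> move_arm(targets=[{"dx": 0.06,"dy": 0,"dz": 0,"rx": 0,"ry": 0,"rz": 0},{"dx": 0,"dy": 0,"dz": 0,"rx": 0,"ry": 0,"rz": 0},{"dx": 0,"dy": 0,"dz": -0.25,"rx": 0,"ry": 0,"rz": 0},{"dx": 0,"dy": 0,"dz": -0.25,"rx": 0,"ry": 0,"rz": 0},{"dx": 0,"dy": 0,"dz": -0.25,"rx": 0,"ry": 0,"rz": 0},{"dx": 0,"dy": 0,"dz": -0.25,"rx": 0,"ry": 0,"rz": 0},{"dx": 0,"dy": 0,"dz": -0.25,"rx": 0,"ry": 0,"rz": 0},{"dx": 0,"dy": 0,"dz": -0.15,"rx": 0,"ry": 0,"rz": 0},{"dx": 0,"dy": 0,"dz": 0,"rx": 0,"ry": 0,"rz": 0},{"dx": 0,"dy": 0,"dz": 0,"rx": 0,"ry": 0,"rz": 0}])

```text
t: 24.8
tcp_pos: [0.5254, -0.1831, 0.2085]
tool_rot: [0.996, -0.091, -0.001, 0.001]
force: [0.2, 0.1, 0.5]
finger_gap: 0.539
gripper_force: 41.5
```

```bash
python3 st.py
python3 - <<'E'
import cv2,numpy as np
from h import *
from station import sensors
p=sensors.sense()["tcp_pos"]
k=cams.camera_model("scene");a=cams.snapshot("scene")
b0=cv2.cvtColor(cv2.imread("pics/scene0.png"),cv2.COLOR_BGR2RGB)
print("exp ball",proj(k,p+[0,0,.013]),"rim",proj(k,np.array([.5245,-.1955,.191])))
# rim: bright low-sat ring, initial picture vs now
for nm,im in(("init",b0),("now",a)):
    h=cv2.cvtColor(im,cv2.COLOR_RGB2HSV)[228:262,185:225]
    ring=((h[...,1]<75)&(h[...,2]>165)).astype(np.uint8)
    print(nm);print("\n".join("".join(".#"[q] for q in r) for r in ring))
h=cv2.cvtColor(a,cv2.COLOR_RGB2HSV)[205:262,180:230]
d=np.abs(a.astype(int)-b0).sum(2)[205:262,180:230]>60
print("\n".join("".join(".#"[int(q)] for q in r) for r in d))
E
```

```text
tcp rel ball, caddy [ 0.0915 -0.4703  0.1655] tilt 0.12092533482493471 tcp [ 0.5254 -0.1831  0.2085] z [-0.0017 -0.0013 -1.    ] F [0.1988 0.189  0.4879] M [-0.002   0.0074 -0.0126] 41.528509855270386 0.5394926184253801
exp ball (np.float64(206.94551948220666), np.float64(230.1868342412714)) rim (np.float64(203.83623139710878), np.float64(242.14742969873618))
init
........................................
........................................
........................................
........................................
........................................
........................................
........................................
........................................
...................####.................
...............####....##...............
.............##..........##.............
............##............#.............
...........##..............#............
...........................#............
..........##...............#............
..........#................#............
..........#...............##............
..........##.............##.........
[... 4265 characters left out ...]
....................####..###########
................................###...############
....................................##############
...................................######.########
..................................################
..................................################
..................................################
....................................##############
.....................................#############
......................................############
.......................................###########
........................................##########
.........................................#########
..........................................########
```

The TCP is still 12 mm short in y because unreached row motion isn't made up. The ball's underside clears the rim, so I shift first, then lower.

>>> move_arm(targets=[{"dx": 0,"dy": -0.25,"dz": 0.05,"rx": 0,"ry": 0,"rz": 0},{"dx": 0,"dy": -0.25,"dz": 0,"rx": 0,"ry": 0,"rz": 0},{"dx": 0,"dy": 0,"dz": 0,"rx": 0,"ry": 0,"rz": 0},{"dx": 0,"dy": 0,"dz": 0,"rx": 0,"ry": 0,"rz": 0},{"dx": 0,"dy": 0,"dz": -0.1,"rx": 0,"ry": 0,"rz": 0},{"dx": 0,"dy": 0,"dz": -0.1,"rx": 0,"ry": 0,"rz": 0},{"dx": 0,"dy": 0,"dz": -0.1,"rx": 0,"ry": 0,"rz": 0},{"dx": 0,"dy": 0,"dz": -0.1,"rx": 0,"ry": 0,"rz": 0},{"dx": 0,"dy": 0,"dz": 0,"rx": 0,"ry": 0,"rz": 0},{"dx": 0,"dy": 0,"dz": 0,"rx": 0,"ry": 0,"rz": 0}])

```text
t: 26.1
tcp_pos: [0.5253, -0.1955, 0.1996]
tool_rot: [0.996, -0.091, -0.001, 0.001]
force: [0.5, -0.4, 0.4]
finger_gap: 0.538
gripper_force: 41.5
```

```bash
python3 st.py
```

```text
tcp rel ball, caddy [ 0.0937 -0.4825  0.1566] tilt 0.13107733603981056 tcp [ 0.5253 -0.1955  0.1996] z [-0.002  -0.0011 -1.    ] F [ 0.6025 -0.2934  0.4476] M [ 0.0013 -0.0161  0.0333] 41.52843654155731 0.5383029064306661
```

>>> move_arm(targets=[{"dx": 0,"dy": 0,"dz": -0.04,"rx": 0,"ry": 0,"rz": 0},{"dx": 0,"dy": 0,"dz": -0.04,"rx": 0,"ry": 0,"rz": 0},{"dx": 0,"dy": 0,"dz": -0.04,"rx": 0,"ry": 0,"rz": 0},{"dx": 0,"dy": 0,"dz": -0.04,"rx": 0,"ry": 0,"rz": 0},{"dx": 0,"dy": 0,"dz": 0,"rx": 0,"ry": 0,"rz": 0},{"dx": 0,"dy": 0,"dz": 0,"rx": 0,"ry": 0,"rz": 0},{"dx": 0,"dy": 0,"dz": 0,"rx": 0,"ry": 0,"rz": 0},{"dx": 0,"dy": 0,"dz": 0,"rx": 0,"ry": 0,"rz": 0},{"dx": 0,"dy": 0,"dz": 0,"rx": 0,"ry": 0,"rz": 0},{"dx": 0,"dy": 0,"dz": 0,"rx": 0,"ry": 0,"rz": 0}])

```text
t: 27.35
tcp_pos: [0.5257, -0.1957, 0.1967]
tool_rot: [0.996, -0.091, -0.0, 0.001]
force: [-0.7, -0.0, 5.4]
finger_gap: 0.535
gripper_force: 42.1
```

```bash
python3 st.py
```

```text
tcp rel ball, caddy [ 0.0941 -0.4827  0.1537] tilt 0.1172733785308429 tcp [ 0.5257 -0.1957  0.1967] z [-0.0006 -0.002  -1.    ] F [-0.7189 -0.1489  5.4398] M [0.0112 0.2144 0.0212] 42.10453391075134 0.535065623251749
```

Contact at 5.4 N, almost purely vertical, so the ball is on the rim. I ease off the preload and release.

>>> move_arm(targets=[{"dx": 0,"dy": 0,"dz": 0.02,"rx": 0,"ry": 0,"rz": 0},{"dx": 0,"dy": 0,"dz": 0,"rx": 0,"ry": 0,"rz": 0},{"dx": 0,"dy": 0,"dz": 0,"rx": 0,"ry": 0,"rz": 0},{"dx": 0,"dy": 0,"dz": 0,"rx": 0,"ry": 0,"rz": 0},{"dx": 0,"dy": 0,"dz": 0,"rx": 0,"ry": 0,"rz": 0},{"dx": 0,"dy": 0,"dz": 0,"rx": 0,"ry": 0,"rz": 0},{"dx": 0,"dy": 0,"dz": 0,"rx": 0,"ry": 0,"rz": 0},{"dx": 0,"dy": 0,"dz": 0,"rx": 0,"ry": 0,"rz": 0},{"dx": 0,"dy": 0,"dz": 0,"rx": 0,"ry": 0,"rz": 0},{"dx": 0,"dy": 0,"dz": 0,"rx": 0,"ry": 0,"rz": 0}], claw=75)

```text
t: 28.6
tcp_pos: [0.5252, -0.1955, 0.1961]
tool_rot: [0.996, -0.091, -0.001, 0.001]
force: [-0.4, -0.4, -0.1]
finger_gap: 0.753
gripper_force: 0.0
```

```bash
python3 st.py
python3 - <<'E'
import cv2,numpy as np
from h import *
a=cams.snapshot("scene");cv2.imwrite("pics/n9.png",a[:,:,::-1])
b0=cv2.imread("pics/scene0.png")[:,:,::-1]
k=cams.camera_model("scene");print("exp seated ball",proj(k,np.array([.5245,-.1955,.208])),k["fx"]*.024/1.0)
w=cams.snapshot("wrist");m=cams.camera_model("wrist");cv2.imwrite("pics/n9w.png",w[:,:,::-1])
print("wrist exp ball",proj(m,np.array([.5245,-.1955,.208])))
h=cv2.cvtColor(a,cv2.COLOR_RGB2HSV)
print(h[215:262:2,204].tolist())
r=cv2.cvtColor(a,cv2.COLOR_RGB2HSV)[228:262,185:225]
ring=((r[...,1]<75)&(r[...,2]>165)).astype(int)
print("\n".join("".join(".#"[q] for q in x) for x in ring))
E
```

```text
tcp rel ball, caddy [ 0.0936 -0.4825  0.1531] tilt 0.13218005376961908 tcp [ 0.5252 -0.1955  0.1961] z [-0.0021 -0.001  -1.    ] F [-0.3574 -0.4358 -0.1255] M [-0.0239  0.0064  0.0235] 0.0 0.7528948695347862
exp seated ball (np.float64(202.64377786492184), np.float64(236.91005151428433)) 10.14950166028625
wrist exp ball (np.float64(279.69684644981317), np.float64(276.6117139761607))
[[165, 16, 31], [120, 18, 28], [12, 153, 105], [12, 175, 204], [12, 172, 196], [13, 176, 211], [13, 140, 113], [12, 148, 121], [12, 147, 127], [13, 147, 135], [12, 148, 131], [14, 145, 254], [13, 146, 233], [12, 151, 215], [13, 149, 176], [12, 148, 158], [12, 157, 127], [23, 42, 223], [18, 53, 160], [18, 45, 153], [30, 28, 147], [28, 27, 149], [27, 31, 163], [28, 26, 166]]
........................................
........................................
........................................
........................................
........................................
........................................
........................................
........................................
..........
[... 355 characters left out ...]
...
..........................#.............
.........................##.............
...........##...........##..............
............###......###................
..............########..................
........................................
........................................
........................................
........................................
........................................
.................#......................
..............#.##......................
.............###........................
...........####...#.....................
..........####...##.....................
........####....###.....................
......####...#######....................
```

The ball spans rows 227–248, so its centre is about 237 against the expected 236.9, and the rim hasn't moved. It is seated, so I retreat straight up.

>>> move_arm(targets=[{"dx": 0,"dy": 0,"dz": 0.2,"rx": 0,"ry": 0,"rz": 0},{"dx": 0,"dy": 0,"dz": 0.3,"rx": 0,"ry": 0,"rz": 0},{"dx": 0,"dy": 0,"dz": 0.4,"rx": 0,"ry": 0,"rz": 0},{"dx": 0,"dy": 0,"dz": 0.5,"rx": 0,"ry": 0,"rz": 0},{"dx": 0,"dy": 0,"dz": 0.6,"rx": 0,"ry": 0,"rz": 0},{"dx": 0,"dy": 0,"dz": 0.6,"rx": 0,"ry": 0,"rz": 0},{"dx": 0,"dy": 0,"dz": 0.6,"rx": 0,"ry": 0,"rz": 0},{"dx": 0,"dy": 0,"dz": 0.6,"rx": 0,"ry": 0,"rz": 0},{"dx": 0,"dy": 0,"dz": 0,"rx": 0,"ry": 0,"rz": 0},{"dx": 0,"dy": 0,"dz": 0,"rx": 0,"ry": 0,"rz": 0}])

```text
t: 29.95
tcp_pos: [0.5249, -0.1953, 0.2907]
tool_rot: [0.996, -0.091, -0.001, 0.0]
force: [-0.7, -0.1, -0.2]
finger_gap: 0.749
gripper_force: 0.0
```

```bash
python3 st.py
python3 - <<'E'
import cv2,numpy as np
from h import *
a=cams.snapshot("scene");b0=cv2.imread("pics/scene0.png")[:,:,::-1]
h=cv2.cvtColor(a,cv2.COLOR_RGB2HSV);print("col",[i for i in range(210,262) if 135<h[i,204,1]<160],"row",[i for i in range(180,230) if 135<h[237,i,1]<160])
# body of carafe (below rim) and flap region vs initial
d=np.abs(a.astype(int)-b0).sum(2)>60
print("carafe body diff",d[255:305,190:235].mean(),"flap area diff")
print("\n".join("".join(".#"[int(q)] for q in r) for r in d[175:215:2,296:384:2]))
w=cams.snapshot("wrist");m=cams.camera_model("wrist");hw=cv2.cvtColor(w,cv2.COLOR_RGB2HSV)
u,v=proj(m,np.array([.5245,-.1955,.208]));print("wrist exp",u,v,m["fx"]*.024/.27)
c=cv2.HoughCircles(cv2.medianBlur(cv2.cvtColor(w,cv2.COLOR_RGB2GRAY),5)[int(v)-60:int(v)+60,int(u)-60:int(u)+60],cv2.HOUGH_GRADIENT,1.5,20,param1=80,param2=20,minRadius=15,maxRadius=45)
print(None if c is None else (c[0,:3]+[u-60,v-60,0]))
E
```

```text
tcp rel ball, caddy [ 0.0933 -0.4824  0.2477] tilt 0.165969899990665 tcp [ 0.5249 -0.1953  0.2907] z [-0.0028 -0.0005 -1.    ] F [-0.6594 -0.2692 -0.1982] M [-0.0342 -0.0182  0.0318] 0.0 0.7494578934427624
col [227, 228, 229, 230, 231, 232, 233, 234, 235, 236, 237, 238, 239, 240, 241, 242, 243, 244, 245, 246, 247] row [192, 193, 194, 195, 196, 197, 198, 200, 201, 202, 203, 204, 205, 206, 207, 208, 209, 210, 211, 212, 213, 214]
carafe body diff 0.09155555555555556 flap area diff
............................................
............................................
............................................
............................................
............................................
............................................
............................................
..............................###...........
............................#######.........
...........................########.........
...........................########.........
...........................########.........
............................#####.#.........
.............................######.........
............................#...###.........
..............................##.#..........
............................................
............................................
............................................
............................................
wrist exp 279.15922516851464 214.7239709464635 27.921998173281963
[[276.90922517 216.97397095  32.54999924]
 [275.40922517 180.97397095  35.84999847]
 [248.40922517 222.97397095  30.90000153]]
```

The ball sits on the mouth at scene (203,237), as predicted for a seated ball. In the caddy area only the ball has gone, so the flap is shut, and the hand is clear of everything.

```bash
python3 -c "
from station import order
print(order.sign_off())"
```

```text
the job is handed in; nothing more can be done
None
```

I handed the job in after about 30 s: the bigger cork ball rests by itself on the tray carafe's mouth, the carafe stands where it was, the flap is shut, and the robot touches nothing.

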